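Pry the clip-on cover off a terminal box

ROBOT

A 6-joint arm with a two-finger parallel gripper is mounted at the origin on a cart in front of the work surface, level with it; the furniture and walls round the work are solid. World frame = base frame: x ahead of the robot, y to its left, z up, the work surface at z = 0. Lengths are in m, angles in rad, forces in N, time in s.
With the tool pointing down it reaches from about 0.15 to 0.775 m from the base axis. Payload 6.1 kg.
Tool frame: the origin (TCP) lies midway between the tips of the shut fingers; the grasp point (between the pads) lies 19 mm behind it; z points along the fingers, y is the direction in which the jaws open and shut (so a half turn about z gives the same grasp; the last joint's range is limited). The gripper opens to 85 mm and grips with 20 to 120 N. Pads are 22 mm wide; open, the fingers measure 114 mm over their backs; the gripper's body (76 mm by 85 mm) begins 54 mm behind the grasp point. The pads swing forward as they close: fully open they stand 13 mm farther back than shut.
Start: joints at [-1.169, 0.126, -0.04, 1.405, 0, 1.571], TCP at [0.205, -0.483, 0.208] pointing down, gripper open.
Joint ranges: [-2.72, 2.72], [-0.95, 1.95], [-1.27, 1.35], [-1.78, 2.02], [-1.46, 1.47], [-3.14, 3.14]. Speed limits (rad/s): [2.39, 2.39, 3.01, 3.14, 3.14, 3.14].

INTERFACE

Orientations are given as a rotation vector (axis times angle).
In Python, from plant import read_state, capture, order gives the robot as it stands.
- The arm moves only by the tool play_rows, never from a script. Its argument "plan" is one flat list of numbers, 5 for each row, row after row: the shift along the tool's x, y, z in cm, then the turn about the tool's z in degrees, then the opening, from 0 (shut) to 1 (fully open). In form: [x, y, z, roll, hand, x, y, z, roll, hand, ...]. A call has exactly 10 rows; each row shifts and turns the pose as measured when the row begins, along the tool's axes as they then stand; what a row does not reach is not made up. A row lasts 1/12 s, in which the tool goes at most 41.7 mm and 7.16 degrees, less where a joint would pass 70% of its speed; a pose out of reach is approached as far as the arm can. A call with a gripper value outside its range is refused whole. The fingers move at their own pace and stop on an object; the grip force is fixed at half the most. Time passes only in rows, so rows that do not move let the fingers close, or fill a call up. It gives the time, the measured TCP pose, the force and the opening at its end, in the units of the state.
- read_state(): the state, without advancing time (a new reading comes with each control period).
- capture(name): name is "side" or "top" or "wrist"; returns a dict with "pixels" (420x560x3 uint8, red, green, blue), "depth" (420x560 float32, m along the optical axis (not along the pixel's ray), 0 where there is no reading), "vertical_fov" (degrees; the focal length in pixels is half the picture's height over the tangent of half this angle, whatever the lens; pixels are square), "cx", "cy" (the principal point, pixels), "rvec" (rotation vector, rad) and "tvec" (3), from world to camera coordinates, as OpenCV has them. Camera axes: x right, y down, z forward; pixel columns grow to the right and rows downward; lengths in m; the calibration is good to about 2 mm. A picture is of the moment at which its call begins.
- order.close_job(): hands the job in, once; it reports no verdict.
The state is a dict: "clock": time; "qpos": joint angles; "qd": joint speeds; "effort": joint torques, N m; "tcp_pos": TCP position; "tool_rot": TCP orientation; "force": force on the tool from outside, world axes, zero at the start; "ft_torque": the same for the moment, N m; "gripper_width": opening from 0.0 (shut) to 1.0 (fully open).
Only numpy, scipy, OpenCV 4.12 (cv2) and the standard library are available. Lean on these libraries where they do the work, as an engineer would, in place of code of your own. Each camera call takes 0.05 s, during which the arm holds its last target.

TASK

Take the short yellow-handled screwdriver, put its blade into the tool slot behind the end of the blue cover on the grey terminal box, and pry the cover off so that it drops onto the bench beside the box. Do not touch the cover with the gripper or arm. Then lay the yellow screwdriver down flat on the bench, clear of the cover, and let go; leave the longer red screwdriver where it is.

Things in the scene. Friction and masses are not known exactly. Their poses are not given: they have to be found in the camera images.
- terminal_box: Grey box bolted to the bench, 120 (x) x 60 (y) x 90 (z) mm; origin: centre of underside, z up. Its upright +y face (y=30) carries the blue cover. Tool slot: recess open to the -x end (the end nearer the robot), x=-60 to -32, y=8 to 30 (closed at 30 by the cover's overhanging end), z=32 to 78; mouth centre (-60,19,55). Bolt lugs 16 long, 6 high at both ends; black cable glands at +x.
- cover: Blue plate 116 (x) x 56 (z) x 4 mm, three white ribs at its slot end. Origin: middle of inner face, plate y=0 to 4, inner tongues to y=-17. Seated: axes as the box's, origin at box (-2,30,55). A spring catch holds it; pushing the slot end from behind to box +y with 1 to 4 N frees it after about 10 mm; pushed out 30 to 40 mm, it falls to the bench there, flat or leaning on the box.
- screwdriver_yellow: Short flat screwdriver lying on the bench, 171 mm long, about 70 g. Origin on the bench under its axis, which is 12 mm higher. Yellow round handle, 25 mm thick, from x=0 to +86 mm; shaft, 6 mm thick, from x=0 to the blade tip at x=-77 mm, so the blade points along its own -x (roughly away from the robot at the start).
- screwdriver_red: Longer flat screwdriver with a red handle, 231 x 29 x 29 mm, lying on the bench beside the yellow one. Not to be used. Origin on the bench under its axis, near the middle; the handle towards its +x, blade towards -x.
Things that resemble listed ones, but are neither listed nor needed, are in the scene too. Of the things that look like the screwdriver_yellow, the larger one is meant.

How it is judged:
On the way:
1. the yellow screwdriver presses on the cover while the cover is still on the box (contact force between screwdriver_yellow and cover above 0.3 N and distance of cover from where it was at the start of the episode below 0.015 m), for 0.04 s.
At the end, for the whole second after the job is handed in: The blue cover is off the box and rests on the bench beside it (its origin lower than 40 mm above the bench and within 0.25 m of the box's), and the yellow screwdriver lies flat on the bench (within about 11 degrees, its origin below 25 mm), at rest and clear of the cover (height (world z) of cover between -0.02 and 0.04 m and horizontal distance between cover and terminal_box below 0.25 m and linear speed of each of cover, screwdriver_yellow below 0.02 m/s and height (world z) of screwdriver_yellow between -0.02 and 0.025 m and angle between the x axis of screwdriver_yellow and the z axis of terminal_box, either way round above 1.37 rad and contact force between screwdriver_yellow and cover below 0.05 N); the robot touches nothing.
It fails at once if the gripper or arm touches the cover (contact force between any of the fingers, the arm and cover above 0.5 N).
It fails at once if the red screwdriver is moved more than 30 mm (distance of screwdriver_red from where it was at the start of the episode above 0.03 m).
It also fails if it takes over 48 s, if anything falls off the work surface, if the arm or the gripper's body presses on something with over 40 N, if the wrist force passes 120 N, or if a joint passes its speed limit or range.

## Working session

There is one attempt and no reset: what is moved stays moved. The work goes in short steps, Python scripts to look and compute and a tool call to move; the robot and the scene stay as the last step left them, time stands still between calls to the robot, and variables do not carry over. Pictures are saved under pics/ and viewed, and the job is handed in when it is done.

Besides the shell and the picture viewer there is one more tool, called after "Emit:" by a JSON object that holds its "fn" and its "kwargs", one argument or row to a line. play_rows: Moves the arm, as the interface text tells. Its arguments: {"type":"object","properties":{"plan":{"type":"array"}},"required":["plan"]}

```bash
ls; mkdir -p pics
cat > h.py <<'E'
import numpy as np, cv2
from plant import read_state, capture, order
def cam(n):
    c=capture(n); f=210/np.tan(np.radians(c["vertical_fov"])/2)
    R=cv2.Rodrigues(np.array(c["rvec"],float))[0]; t=np.array(c["tvec"],float).reshape(3)
    c.update(f=f,R=R,t=t,C=-R.T@t); return c
def save(c,n): cv2.imwrite(f"pics/{n}.png",c["pixels"][:,:,::-1])
def ray(c,u,v): return c["R"].T@np.array([(u-c["cx"])/c["f"],(v-c["cy"])/c["f"],1.])
def plane(c,u,v,z):
    d=ray(c,u,v); return c["C"]+d*(z-c["C"][2])/d[2]
def dep(c,u,v): return c["C"]+ray(c,u,v)*c["depth"][int(v),int(u)]
def cloud(c):
    v,u=np.mgrid[0:420,0:560]; d=c["depth"]
    p=np.stack([(u-c["cx"])/c["f"]*d,(v-c["cy"])/c["f"]*d,d],-1)
    return (p-c["t"])@c["R"]
def proj(c,P):
    q=c["R"]@np.asarray(P,float)+c["t"]; return c["f"]*q[:2]/q[2]+[c["cx"],c["cy"]]
E
python3 - <<'E'
from h import *
for n in ["side","top","wrist"]:
    c=cam(n); save(c,n+"0"); print(n,c["C"],c["f"],c["cx"],c["cy"])
print(read_state())
E
```

```text
pics
side [ 0.37253314 -0.50994597  0.60907819] 435.2115487838236 280.2395174469725 201.60814443316943
top [0.43538238 0.12087219 0.91927329] 479.3720492714797 277.3650623939721 210.83777523190548
wrist [ 0.28074861 -0.45127697  0.37305314] 290.7374726528392 281.37359684038677 207.38509348161023
{'clock': 0.15, 'qpos': array([-1.16901475e+00,  1.26268224e-01, -4.03881320e-02,  1.40539504e+00,
       -1.88738104e-05,  1.57079741e+00]), 'qd': array([ 0.00110197, -0.00115397,  0.00226702,  0.00042572, -0.00024131,
        0.00067286]), 'effort': array([-1.32377394e-05, -4.36272490e+01,  3.53152049e+01,  1.33953997e-02,
        8.73450790e-05, -6.91170555e-06]), 'tcp_pos': array([ 0.20516412, -0.48287395,  0.20748777]), 'tool_rot': array([-3.07721167e+00, -6.26634268e-01,  4.22276450e-04]), 'force': array([-0.09589541,  0.30646168, -0.80370233]), 'ft_torque': array([-0.06790855, -0.00909793, -0.03192749]), 'gripper_width': 1.0000298275293091}
```

View pics/top0.png

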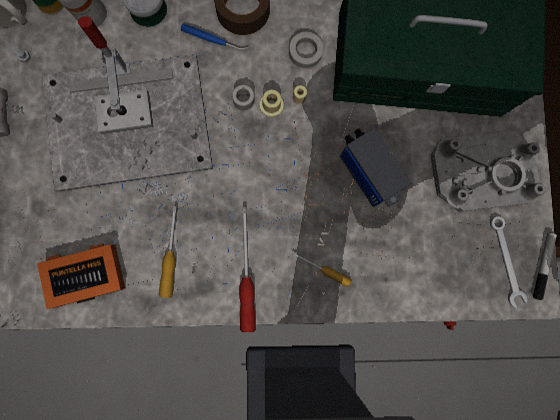

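View pics/side0.png

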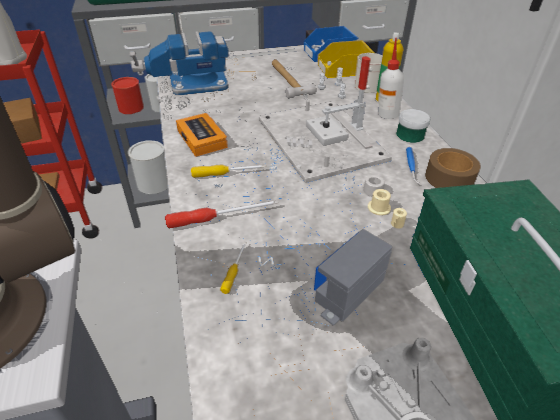

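View pics/wrist0.png

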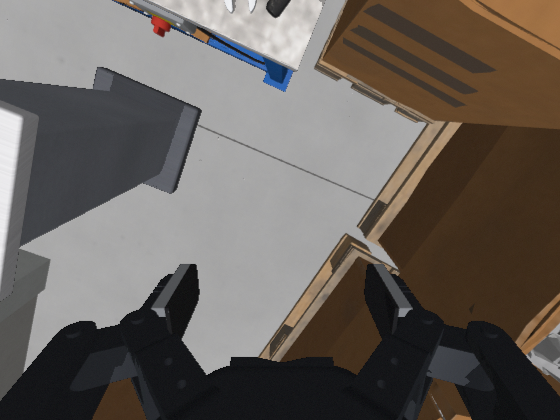

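The yellow-handled candidates are a large one at top-view pixel (168,250) and a small one at (325,268). The red screwdriver is at (246,265). By the description I choose the larger one at (168,250). Next I measure it and check it in a crop.

```bash
cat > m.py <<'E'
from h import *
E
python3 - <<'E'
from h import *
c=cam("top"); im=c["pixels"]; P=cloud(c)
hsv=cv2.cvtColor(im,cv2.COLOR_RGB2HSV)
m=cv2.inRange(hsv,(15,120,80),(32,255,255))
n,l,s,ce=cv2.connectedComponentsWithStats(m)
for i in range(1,n):
    if s[i,4]<60: continue
    v,u=np.where(l==i); pts=P[v,u]
    print("yel",ce[i].round(),s[i,4],"zmax",np.percentile(pts[:,2],95).round(4))
    g=np.array([plane(c,a,b,0.012)[:2] for a,b in zip(u,v)])
    mu=g.mean(0); w,V=np.linalg.eigh(np.cov(g.T)); a=V[:,1]; a*=np.sign(a[0]); pr=(g-mu)@a; q=(g-mu)@V[:,0]
    print("  ",mu.round(4),"dir deg",np.degrees(np.arctan2(a[1],a[0])).round(2),"len",np.ptp(pr).round(4),np.ptp(q).round(4),"blade end",(mu+a*pr.max()).round(4),"butt",(mu+a*pr.min()).round(4))
for uv in [(177,203),(173,240),(175,222)]: print("shaft",uv,plane(c,*uv,.012).round(4),dep(c,*uv).round(4))
# box top
z=P[:,:,2]; mm=((abs(z-.09)<.006)&(P[:,:,0]>.4)&(P[:,:,0]<.65)&(P[:,:,1]<.05)&(P[:,:,1]>-.2)).astype(np.uint8)
n,l,s,ce=cv2.connectedComponentsWithStats(mm); i=1+np.argmax(s[1:,4]); v,u=np.where(l==i)
print("top",ce[i],s[i],np.median(z[v,u]))
g=np.array([plane(c,a,b,.09)[:2] for a,b in zip(u,v)],np.float32)*1000
r=cv2.minAreaRect(g); print(r,cv2.boxPoints(r).round(1))
b=cv2.inRange(hsv,(105,130,50),(130,255,255)); b[:, :320]=0;b[:,420:]=0
v,u=np.where(b>0); print("blue z",len(v)); g=P[v,u]; print(g[:,2].min(),g[:,2].max(),g.mean(0), proj(c,[.5,-.07,.09]))
a=im[190:310,130:270]; b2=im[110:230,310:450]
cv2.imwrite("pics/crop0.png",cv2.resize(np.hstack([a,b2]),None,fx=2.8,fy=2.8,interpolation=2)[:,:,::-1])
E
```

```text
yel [167. 275.] 523 zmax 0.0268
   [0.4224 0.3008] dir deg -5.21 len 0.0856 0.0234 blade end [0.4678 0.2966] butt [0.3825 0.3044]
yel [338. 277.] 167 zmax 0.0204
   [ 0.4149 -0.02  ] dir deg 58.82 len 0.0595 0.0148 blade end [0.4326 0.0092] butt [ 0.4018 -0.0417]
shaft (177, 203) [0.5582 0.2827 0.012 ] [ 5.598e-01  2.849e-01 -1.000e-04]
shaft (173, 240) [0.4881 0.2896 0.012 ] [0.4887 0.2917 0.0008]
shaft (175, 222) [0.522  0.2862 0.012 ] [5.231e-01 2.883e-01 3.000e-04]
top [379.9722365  168.17737789] [ 347  144   64   57 1945] 0.09003146353361438
((612.2755737304688, -84.49346923828125), (117.5748062133789, 64.79976654052734), 31.466629028320312) [[ 545.2  -87.5]
 [ 579.  -142.8]
 [ 679.3  -81.4]
 [ 645.5  -26.2]]
blue z 133
0.07849614878246436 0.9192732917467425 [ 0.59573071 -0.05797735  0.08908102] [372.03130198 227.90611725]
```

View pics/crop0.png

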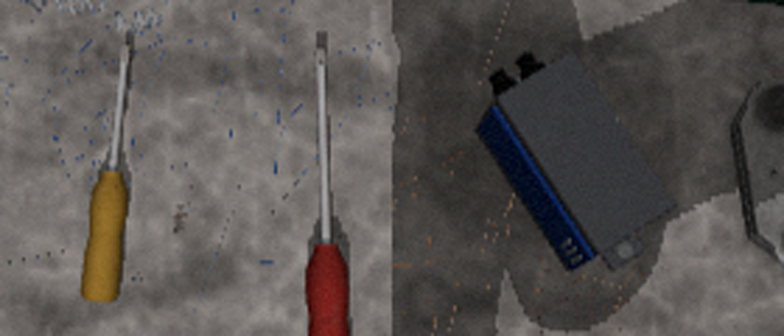

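The crop confirms the choice. The larger yellow driver has an 86 mm handle, its tip at crop (130,35) and its blade pointing away from the robot. The small one is only 60 mm across. The box's cover faces left, and its slot end with the white ribs is at crop (572,255). Now I move over the handle.

Emit:
{"fn": "play_rows", "kwargs": {
  "plan": [2.5,-3.2,0,0,1,2.5,-3.2,0,0,1,2.5,-3.2,0,0,1,2.5,-3.2,0,0,1,2.5,-3.2,0,0,1,2.5,-3.2,0,0,1,2.5,-3.2,0,0,1,2.5,-3.2,0,0,1,2.5,-3.2,0,0,1,2.5,-3.2,0,0,1]
}}

```text
clock: 1.03
tcp_pos: [0.3105, -0.0852, 0.2039]
tool_rot: [-3.08, -0.599, -0.0]
force: [1.7, -0.3, 1.0]
gripper_width: 0.999
```

Emit:
{"fn": "play_rows", "kwargs": {
  "plan": [2.5,-3.2,0,0,1,2.5,-3.2,0,0,1,2.5,-3.2,0,0,1,2.5,-3.2,0,0,1,2.5,-3.2,0,0,1,2.5,-3.2,0,0,1,2.5,-3.2,0,0,1,2.5,-3.2,0,0,1,2.5,-3.2,0,0,1,2.5,-3.2,0,0,1]
}}

```text
clock: 1.87
tcp_pos: [0.4392, 0.259, 0.2092]
tool_rot: [-2.99, -0.761, 0.013]
force: [0.2, -0.1, 1.0]
gripper_width: 0.999
```

Emit:
{"fn": "play_rows", "kwargs": {
  "plan": [0,0,0,-7.1,1,0,0,0,-7.1,1,0,0,0,-7.1,1,0,0,0,-7.1,1,0,0,0,-7.1,1,0,0,0,-7.1,1,0,0,0,-7.1,1,0,0,0,-7.1,1,0,0,0,-7.1,1,0,0,0,-7.1,1]
}}

```text
clock: 2.7
tcp_pos: [0.4413, 0.2649, 0.2039]
tool_rot: [-1.975, -2.372, -0.03]
force: [0.0, 1.1, -0.1]
gripper_width: 0.999
```

Emit:
{"fn": "play_rows", "kwargs": {
  "plan": [0,0,0,-7.1,1,0,0,0,-7.1,1,0,0,0,-7.1,1,0,0,0,-7.1,1,0,0,0,-7.1,1,0,0,0,-7.1,1,0,0,0,-7.1,1,0,0,0,-7.1,1,0,0,0,-7.1,1,0,0,0,-7.1,1]
}}

```text
clock: 3.53
tcp_pos: [0.4401, 0.2641, 0.2015]
tool_rot: [-0.215, -3.097, -0.07]
force: [0.3, 0.4, -0.7]
gripper_width: 1.0
```

```bash
cat >> h.py <<'E'
def st():
    s=read_state(); R=cv2.Rodrigues(np.array(s["tool_rot"],float))[0]
    print("t",round(s["clock"],2),"tcp",s["tcp_pos"].round(4),"yaw",np.degrees(np.arctan2(R[1,0],R[0,0])).round(2),"zdir",R[:,2].round(3),"F",s["force"].round(2),"grip",round(s["gripper_width"],3),"q",s["qpos"].round(2))
    return s,R
def go(P):
    s,R=st(); print("tool shift cm",(R.T@(np.array(P)-s["tcp_pos"])*100).round(2))
E
python3 - <<'E'
from h import *
st()
c=cam("wrist"); save(c,"w1")
P=cloud(c); print(proj(c,[.4224,.3008,.012]))
E
```

```text
t 3.53 tcp [0.4401 0.2641 0.2015] yaw 172.11 zdir [-0.033  0.047 -0.998] F [ 0.25  0.45 -0.66] grip 1.0 q [ 0.5   0.11 -0.08  1.39  0.06  0.64]
[302.24159543 166.59716888]
```

View pics/w1.png

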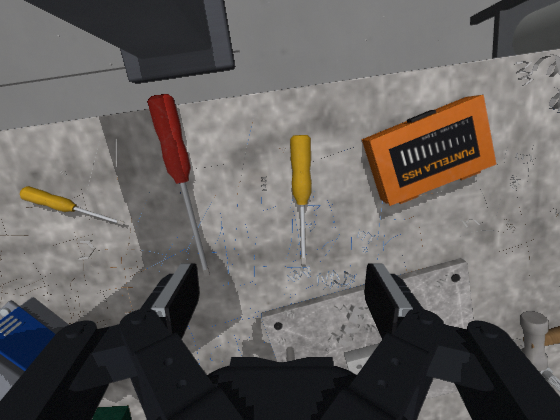

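The wrist view shows the large yellow driver upright, handle at (302,170) and tip at (303,265). The red one is at (175,150), well clear. I now measure the axis from this view.

```bash
cat > d.py <<'E'
from h import *
def handle(c,zp=.012,box=(230,100,400,300),axis0=None):
    hsv=cv2.cvtColor(c["pixels"],cv2.COLOR_RGB2HSV); m=cv2.inRange(hsv,(15,120,80),(32,255,255))
    k=np.zeros_like(m); k[box[1]:box[3],box[0]:box[2]]=1; m=m*k
    n,l,s,ce=cv2.connectedComponentsWithStats(m); i=1+np.argmax(s[1:,4]); v,u=np.where(l==i)
    g=np.array([plane(c,a,b,zp)[:2] for a,b in zip(u,v)]); mu=g.mean(0); w,V=np.linalg.eigh(np.cov(g.T)); a=V[:,1]; a*=np.sign(a[0]); pr=(g-mu)@a
    print("mean",mu.round(4),"yaw",np.degrees(np.arctan2(a[1],a[0])).round(2),"blade-end",(mu+a*pr.max()).round(4),"butt",(mu+a*pr.min()).round(4),"len",np.ptp(pr).round(4),np.ptp((g-mu)@V[:,0]).round(4),ce[i])
    return mu,a
E
python3 - <<'E'
from d import *
c=cam("wrist"); mu,a=handle(c)
for uv in [(303,265),(303,240),(303,215)]: print(plane(c,*uv,.012).round(4))
p=c["pixels"][200:275,290:318].astype(int).sum(2)
for r in (10,25,40,55,65): print(200+r, 290+np.argmax(p[r]), p[r].max())
go([*mu,.05])
E
```

```text
mean [0.4238 0.2987] yaw -5.62 blade-end [0.47   0.2942] butt [0.384  0.3026] len 0.0864 0.0237 [300.79521912 167.76095618]
[0.5561 0.2864 0.012 ]
[0.5195 0.2906 0.012 ]
[0.4848 0.2945 0.012 ]
210 301 548
225 302 549
240 302 557
255 302 544
265 295 430
t 3.63 tcp [0.4401 0.2641 0.2015] yaw 171.78 zdir [-0.033  0.047 -0.998] F [-0.72 -0.1   0.22] grip 1.002 q [ 0.5   0.11 -0.08  1.39  0.06  0.65]
tool shift cm [ 1.5   2.55 15.34]
```

Emit:
{"fn": "play_rows", "kwargs": {
  "plan": [0.3,0.5,1.0,-0.5,1,0.3,0.5,1.5,-0.5,1,0.3,0.5,2,-0.5,1,0.3,0.5,2,-0.5,1,0.3,0.5,2,-0.4,1,0,0,2,0,1,0,0,2,0,1,0,0,1.5,0,1,0,0,1,0,1,0,0,0.3,0,1]
}}

```text
clock: 4.47
tcp_pos: [0.4197, 0.3021, 0.0384]
tool_rot: [-0.203, -3.097, -0.071]
force: [0.3, -0.0, 0.3]
gripper_width: 1.001
```

Run:
```python
from d import *
c=cam("wrist"); save(c,"w2"); mu,a=handle(c,box=(150,0,450,300))
go([*mu,.003])
```

```text
mean [0.4232 0.2986] yaw -5.35 blade-end [0.4731 0.2939] butt [0.3827 0.3023] len 0.0907 0.0245 [275.51417454 235.36242357]
t 4.52 tcp [0.4196 0.302  0.0384] yaw 172.56 zdir [-0.034  0.048 -0.998] F [-0.5  -0.65  0.59] grip 1.004 q [ 0.59  0.17 -0.37  1.04  0.06  0.72]
tool shift cm [-0.55 -0.44  3.51]
```

View pics/w2.png

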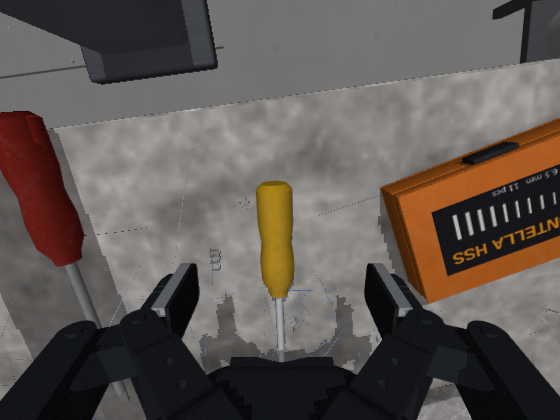

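Emit:
{"fn": "play_rows", "kwargs": {
  "plan": [-0.3,-0.3,0,-1,1,-0.25,-0.2,0,-1,1,0,0,0.8,0,1,0,0,0.8,0,1,0,0,0.8,0,1,0,0,0.5,0,1,0,0,0.3,0,1,0,0,0.1,0,1,0,0,0,0,1,0,0,0,0,1]
}}

```text
clock: 5.35
tcp_pos: [0.4251, 0.2985, 0.0035]
tool_rot: [-0.15, -3.104, -0.075]
force: [-0.4, -0.4, -0.0]
gripper_width: 0.999
```

Run:
```python
from d import *
go([.4232,.2986,.003])
```

```text
t 5.35 tcp [0.4251 0.2985 0.0035] yaw 174.52 zdir [-0.031  0.05  -0.998] F [-0.43 -0.42 -0.01] grip 0.999 q [ 0.58  0.2  -0.42  0.96  0.06  0.67]
tool shift cm [ 0.19 -0.01  0.06]
```

Emit:
{"fn": "play_rows", "kwargs": {
  "plan": [0,0,0,0,0,0,0,0,0,0,0,0,0,0,0,0,0,0,0,0,0,0,0,0,0,0,0,0,0,0,0,0,0,0,0,0,0,0,0,0,0,0,0,0,0,0,0,0,0,0]
}}

```text
clock: 6.18
tcp_pos: [0.4259, 0.2992, 0.0049]
tool_rot: [-0.15, -3.106, -0.078]
force: [-0.0, 0.0, -0.7]
gripper_width: -0.004
```

Run:
```python
from d import *
st(); c=cam("wrist"); save(c,"w3")
```

```text
t 6.18 tcp [0.4259 0.2992 0.0049] yaw 174.53 zdir [-0.029  0.051 -0.998] F [-0.02  0.05 -0.66] grip -0.004 q [ 0.58  0.2  -0.42  0.96  0.06  0.67]
```

View pics/w3.png

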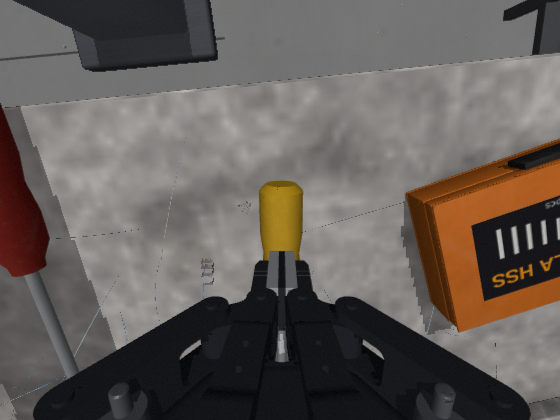

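Run:
```python
from d import *
c=cam("wrist"); handle(c,box=(150,0,450,300))
print(dep(c,280,187).round(4),dep(c,280,230).round(4), proj(c,[.4259,.2992,.005]))
c=cam("side"); save(c,"s3"); cv2.imwrite("pics/s3c.png",cv2.resize(c["pixels"][110:230,150:310],None,fx=4,fy=4)[:,:,::-1])
```

```text
mean [0.4043 0.3003] yaw -5.32 blade-end [0.4313 0.2978] butt [0.3828 0.3023] len 0.0487 0.0247 [280.43313854 216.8704022 ]
[0.3842 0.3016 0.0212] [0.4072 0.2992 0.0248] [281.55175297 246.33992389]
```

View pics/s3c.png

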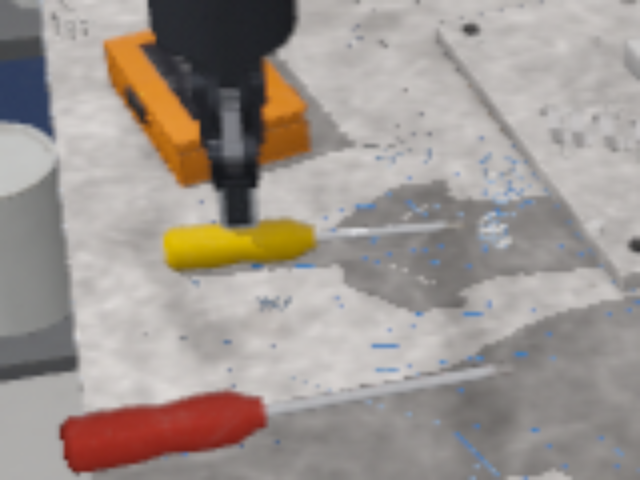

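Run:
```python
from d import *
c=cam("side")
for z in (.005,.03,.05): 
  q=proj(c,[.4259,.2992,z]); print(z,q,(q-[150,110])*4)
for uv in [(210,165),(209,160),(208,150),(215,170),(205,170)]: print(uv,dep(c,*uv).round(4))
c=cam("wrist")
for uv in [(282,258),(282,270),(282,290),(265,270),(298,270)]: print(uv,dep(c,*uv).round(4))
handle(cam("top"),box=(120,190,220,330))
```

```text
0.005 [209.91305712 172.03611151] [239.65222846 248.14444603]
0.03 [208.86029546 163.15864101] [235.44118185 212.63456403]
0.05 [207.99236237 155.83974753] [231.96944949 183.35899012]
(210, 165) [0.4267 0.2816 0.0372]
(209, 160) [0.4259 0.2819 0.0507]
(208, 150) [0.4227 0.2299 0.1119]
(215, 170) [0.4369 0.2863 0.0182]
(205, 170) [0.4151 0.292  0.018 ]
(282, 258) [0.4169 0.2986 0.0392]
(282, 270) [0.4161 0.298  0.0528]
(282, 290) [0.4185 0.2971 0.0655]
(265, 270) [0.4198 0.2896 0.0442]
(298, 270) [0.4211 0.3058 0.0455]
mean [0.4641 0.2941] yaw 50.96 blade-end [0.4686 0.2997] butt [0.4593 0.2883] len 0.0147 0.0055 [170.4375 252.8125]
```

Emit:
{"fn": "play_rows", "kwargs": {
  "plan": [0,0,-0.5,0,0,0,0,-1,0,0,0,0,-1.5,0,0,0,0,-1.5,0,0,0,0,-1,0,0,0,0,-0.5,0,0,0,0,0,0,0,0,0,0,0,0,0,0,0,0,0,0,0,0,0,0]
}}

```text
clock: 7.32
tcp_pos: [0.4277, 0.2957, 0.0704]
tool_rot: [-0.15, -3.106, -0.078]
force: [-0.5, 0.6, 0.1]
gripper_width: -0.005
```

Run:
```python
from d import *
s,R=st()
c=cam("side"); cv2.imwrite("pics/s4c.png",cv2.resize(c["pixels"][110:230,150:310],None,fx=4,fy=4)[:,:,::-1])
q=proj(c,s["tcp_pos"]); print((q-[150,110])*4)
P=cloud(c)
u=int(round(q[0]))
for v in range(135,180,3): print(v,P[v,u].round(4))
```

```text
t 7.32 tcp [0.4277 0.2957 0.0704] yaw 174.53 zdir [-0.029  0.052 -0.998] F [-0.49  0.58  0.14] grip -0.005 q [ 0.57  0.15 -0.32  1.1   0.06  0.67]
[232.39094666 155.67918596]
135 [0.4297 0.2789 0.116 ]
138 [0.4295 0.2861 0.1042]
141 [0.4285 0.2821 0.0994]
144 [0.4352 0.3896 0.0217]
147 [0.4342 0.3873 0.0147]
150 [0.4333 0.3857 0.0072]
153 [4.323e-01 3.831e-01 3.000e-04]
156 [ 0.4308  0.3738 -0.002 ]
159 [ 0.4291  0.3604 -0.0014]
162 [ 0.4274  0.3476 -0.001 ]
165 [ 0.4259  0.3365 -0.0016]
168 [0.4224 0.2943 0.0207]
171 [0.4211 0.287  0.0178]
174 [0.4203 0.2864 0.0098]
177 [ 0.4197  0.29   -0.0013]
```

View pics/s4c.png

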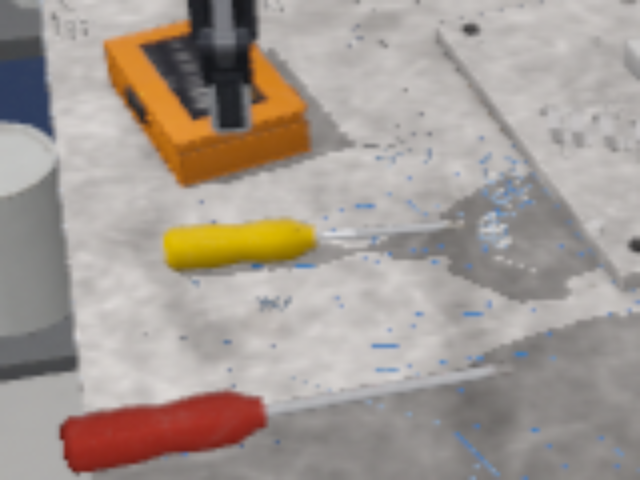

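The shut fingertips show at z≈0.095 in the side view (crop (230,130)), while the TCP reads 0.070. The real tips therefore sit about 25 mm behind the reported TCP, and the fingers closed above the handle. I'll go deeper accordingly.

Run:
```python
from d import *
c=cam("wrist"); handle(c,box=(150,0,450,300))
go([.4238,.2986,.01]); go([.4238,.2986,-.022])
```

```text
mean [0.4189 0.299 ] yaw -5.41 blade-end [0.4579 0.2953] butt [0.3837 0.3023] len 0.0745 0.0243 [281.04946996 205.88653318]
t 7.42 tcp [0.4275 0.2956 0.0702] yaw 174.53 zdir [-0.029  0.051 -0.998] F [-0.32  0.72 -0.45] grip 0.002 q [ 0.57  0.15 -0.32  1.1   0.06  0.67]
tool shift cm [ 0.19 -0.03  6.04]
t 7.42 tcp [0.4275 0.2956 0.0702] yaw 174.53 zdir [-0.029  0.051 -0.998] F [-0.32  0.72 -0.45] grip 0.002 q [ 0.57  0.15 -0.32  1.1   0.06  0.67]
tool shift cm [ 0.08 -0.19  9.23]
```

Emit:
{"fn": "play_rows", "kwargs": {
  "plan": [0,0,0,0,1,0,0,0,0,1,0,0,0,0,1,0,0,0.5,0,1,0,0,1.0,0,1,0,-0.1,1.5,0,1,0,0,1.5,0,1,0,0,1.2,0,1,0,0,0.8,0,1,0,0,0.3,0,1]
}}

```text
clock: 8.25
tcp_pos: [0.4242, 0.2978, -0.0051]
tool_rot: [-0.149, -3.104, -0.076]
force: [-0.4, 0.2, -0.2]
gripper_width: 1.005
```

Run:
```python
from d import *
go([.4238,.2986,-.022])
c=cam("side"); cv2.imwrite("pics/s5c.png",cv2.resize(c["pixels"][110:230,150:310],None,fx=4,fy=4)[:,:,::-1])
```

```text
t 8.25 tcp [ 0.4242  0.2978 -0.0051] yaw 174.54 zdir [-0.031  0.05  -0.998] F [-0.42  0.21 -0.16] grip 1.005 q [ 0.58  0.2  -0.43  0.94  0.06  0.67]
tool shift cm [-0.02 -0.    1.69]
```

View pics/s5c.png

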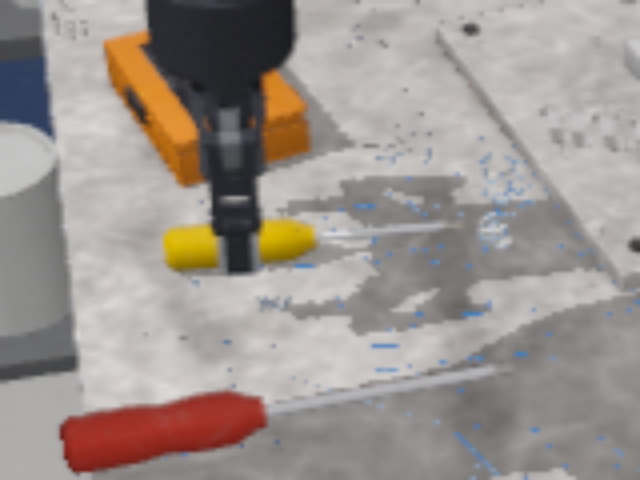

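The near finger now straddles the handle in the side view, and the TCP reads below the bench with no force. That confirms the offset. I go down another 16 mm and close.

Emit:
{"fn": "play_rows", "kwargs": {
  "plan": [0,0,0.8,0,1,0,0,0.7,0,1,0,0,0.15,0,1,0,0,0,0,0,0,0,0,0,0,0,0,0,0,0,0,0,0,0,0,0,0,0,0,0,0,0,0,0,0,0,0,0,0,0]
}}

```text
clock: 9.13
tcp_pos: [0.4252, 0.2997, -0.0211]
tool_rot: [-0.15, -3.107, -0.079]
force: [0.3, 0.2, -0.6]
gripper_width: 0.269
```

Run:
```python
from d import *
st()
```

```text
t 9.13 tcp [ 0.4252  0.2997 -0.0211] yaw 174.53 zdir [-0.028  0.052 -0.998] F [ 0.28  0.16 -0.62] grip 0.269 q [ 0.58  0.22 -0.45  0.9   0.06  0.67]
```

Gripped at 23 mm. Now lift.

Emit:
{"fn": "play_rows", "kwargs": {
  "plan": [0,0,-0.5,0,0,0,0,-1,0,0,0,0,-1.5,0,0,0,0,-2,0,0,0,0,-2,0,0,0,0,-2,0,0,0,0,-1.5,0,0,0,0,-1,0,0,0,0,-0.5,0,0,0,0,0,0,0]
}}

```text
clock: 9.97
tcp_pos: [0.4279, 0.2922, 0.1103]
tool_rot: [-0.15, -3.107, -0.079]
force: [-0.7, 0.1, -0.8]
gripper_width: 0.27
```

Run:
```python
from d import *
s,R=st()
c=cam("side"); save(c,"s6"); w=cam("wrist"); save(w,"w6")
t=cam("top"); save(t,"t6")
# box from top view, strict
P=cloud(t); z=P[:,:,2]; print("top cam z stats")
mm=((abs(z-.09)<.0035)&(P[:,:,0]>.5)&(P[:,:,0]<.7)&(P[:,:,1]<0.02)&(P[:,:,1]>-.17)).astype(np.uint8)
n,l,ss,ce=cv2.connectedComponentsWithStats(mm); i=1+np.argmax(ss[1:,4]); m=(l==i).astype(np.uint8)
v,u=np.where(m)
g=np.array([plane(t,a,b,.09)[:2] for a,b in zip(u,v)],np.float32)*1000
r=cv2.minAreaRect(g); print(r); print(cv2.boxPoints(r).round(1),g.mean(0),len(g))
w_,V=np.linalg.eigh(np.cov(g.T)); print("pca yaw",np.degrees(np.arctan2(V[1,1],V[0,1])), np.sqrt(w_*12))
cv2.imwrite("pics/t6c.png",cv2.resize(t["pixels"][110:230,310:450],None,fx=5,fy=5,interpolation=2)[:,:,::-1])
cv2.imwrite("pics/s6b.png",cv2.resize(c["pixels"][220:340,290:410],None,fx=5,fy=5,interpolation=2)[:,:,::-1])
```

```text
t 9.97 tcp [0.4279 0.2922 0.1103] yaw 174.53 zdir [-0.027  0.052 -0.998] F [-0.73  0.08 -0.78] grip 0.27 q [ 0.56  0.13 -0.25  1.18  0.06  0.66]
top cam z stats
((614.3191528320312, -85.82115936279297), (119.67477416992188, 60.401397705078125), 31.46663475036621)
[[ 547.5  -91.3]
 [ 579.  -142.8]
 [ 681.1  -80.3]
 [ 649.6  -28.8]] [614.3897   -86.045135] 2181
pca yaw -148.19391482194072 [ 60.2243057  119.67183196]
```

View pics/s6.png

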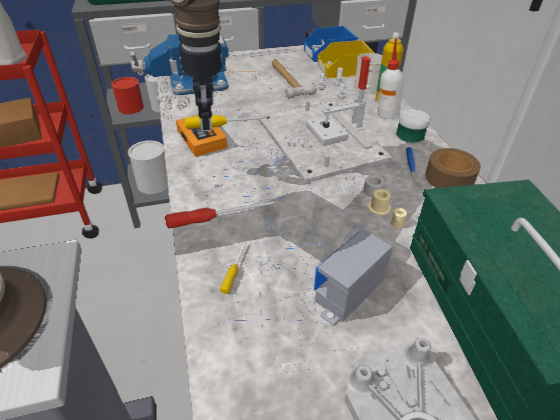

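View pics/t6c.png

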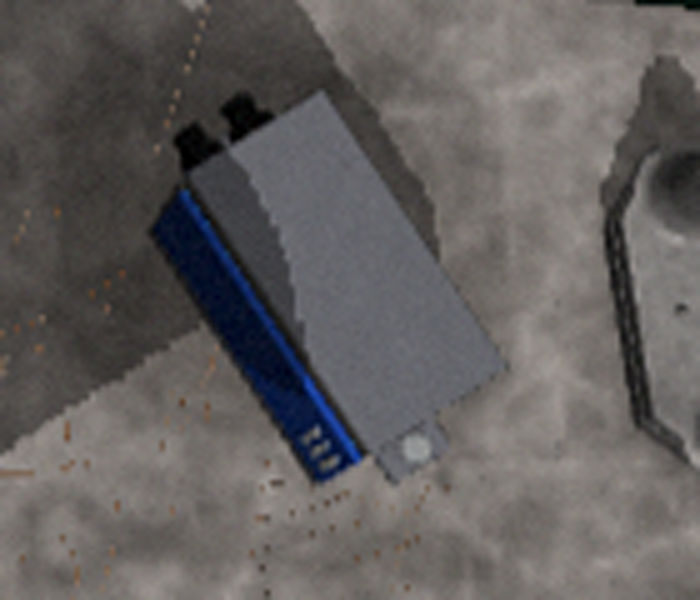

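View pics/s6b.png

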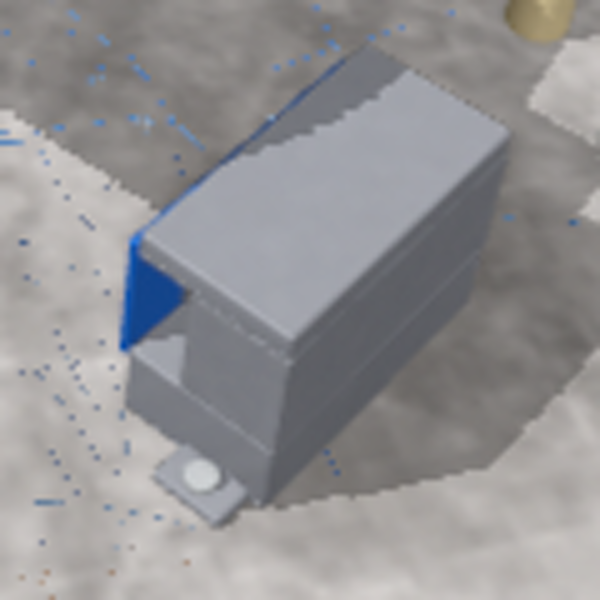

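View pics/w6.png

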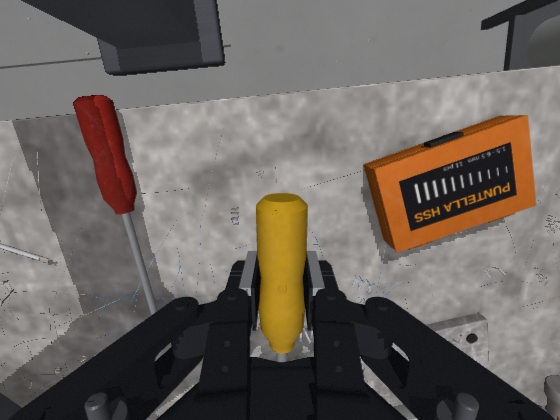

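The box measures 119.7×60.4 mm with centre (0.6145,-0.086) and yaw 31.6°. The slot opening shows in the side crop at (155,310). The screwdriver is held along tool x, and I now measure its tip.

Run:
```python
from d import *
c=cam("side");t=cam("top")
a=cv2.resize(c["pixels"][85:155,170:290],None,fx=6,fy=6,interpolation=2); 
q=proj(t,[.55,.28,.14]); print(q); u,v=int(q[0]),int(q[1])
b=cv2.resize(t["pixels"][v-20:v+100,u-50:u+50],None,fx=5,fy=5,interpolation=2); print(u-50,v-20)
cv2.imwrite("pics/s7.png",a[:,:,::-1]);cv2.imwrite("pics/t7.png",b[:,:,::-1])
```

```text
[164.66226768 197.57683111]
114 177
```

View pics/s7.png

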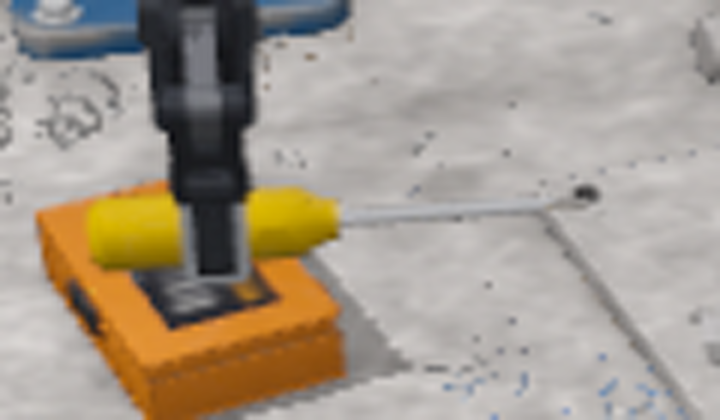

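View pics/t7.png

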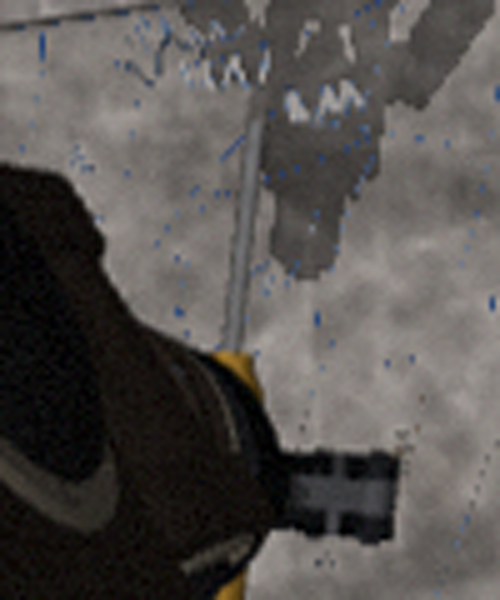

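Run:
```python
from d import *
c=cam("side");t=cam("top"); s,R=st()
def tri(a,b):
    d1=ray(c,*a);d2=ray(t,*b); A=np.stack([d1,-d2],1); k=np.linalg.lstsq(A,t["C"]-c["C"],rcond=None)[0]
    p=c["C"]+d1*k[0];q=t["C"]+d2*k[1]; print("gap",np.linalg.norm(p-q).round(4)); return (p+q)/2
T=tri((269.5,117.3),(165.4,196)); H=tri((226.3,121),(161.2,248))
print(T,H,"len",np.linalg.norm(T-H)); d=(T-H); print("yaw",np.degrees(np.arctan2(d[1],d[0])),"pitch",np.degrees(np.arcsin(d[2]/np.linalg.norm(d))))
print("in tool",R.T@(T-s["tcp_pos"]),R.T@(H-s["tcp_pos"]))
```

```text
t 10.32 tcp [0.4266 0.2915 0.1074] yaw 174.53 zdir [-0.031  0.05  -0.998] F [-0.01  0.54 -0.46] grip 0.27 q [ 0.56  0.13 -0.26  1.18  0.06  0.66]
gap 0.0092
gap 0.0029
[0.55709378 0.27810101 0.1403526 ] [0.46938326 0.28425495 0.14068346] len 0.08792676462134764
yaw -4.013405119347491 pitch -0.21560502837553902
in tool [-0.12989209  0.00086587 -0.03763701] [-0.04203854 -0.00149068 -0.03493189]
```

The tip sits at about (-130, 1, -37) mm in the tool frame and the driver is level. Roll to the box's yaw of 31.6°.

Emit:
{"fn": "play_rows", "kwargs": {
  "plan": [0,0,0,-4,0,0,0,0,-5,0,0,0,0,-5,0,0,0,0,-5,0,0,0,0,-5,0,0,0,0,-5,0,0,0,0,-4,0,0,0,0,-3,0,0,0,0,-1,0,0,0,0,0,0]
}}

```text
clock: 11.15
tcp_pos: [0.4233, 0.2898, 0.1008]
tool_rot: [0.892, -2.983, -0.083]
force: [-0.1, -0.4, -1.8]
gripper_width: 0.272
```

```bash
cat >> h.py <<'E'
BO=np.array([.6145,-.086,0]); BY=np.radians(31.6)
RB=np.array([[np.cos(BY),-np.sin(BY),0],[np.sin(BY),np.cos(BY),0],[0,0,1]])
TIP=np.array([-.130,.0008,-.0375])
def tipto(bmm):
    s,R=st(); T=s["tcp_pos"]+R@TIP; print("tip box mm",(RB.T@(T-BO)*1000).round(1), "axis in box",(RB.T@R@[-.0878,.0024,-.0027]/.0878).round(3))
    G=BO+RB@(np.array(bmm)/1000.); d=G-T; print("tool shift cm",(R.T@d*100).round(2),"|d|",np.linalg.norm(d).round(3),"tcp goal",(s["tcp_pos"]+d).round(3))
    print("box axes in tool", (R.T@RB).round(3).tolist())
E
python3 - <<'E'
from h import *
tipto([-110,19,140])
E
```

```text
t 11.15 tcp [0.4233 0.2898 0.1008] yaw -146.67 zdir [-0.041  0.043 -0.998] F [-0.12 -0.4  -1.79] grip 0.272 q [ 0.56  0.13 -0.27  1.18  0.06 -0.02]
tip box mm [164.5 422.8 136.9] axis in box [0.999 0.056 0.022]
tool shift cm [ 28.66 -39.46  -2.34] |d| 0.488 tcp goal [ 0.401 -0.198  0.104]
box axes in tool [[-0.999, -0.03, 0.011], [-0.03, 0.998, 0.059], [-0.012, 0.059, -0.998]]
```

Emit:
{"fn": "play_rows", "kwargs": {
  "plan": [1,-1.4,-0.3,0.5,0,1.6,-2.2,-0.2,0.5,0,2,-2.7,-0.2,0.5,0,2,-2.7,-0.2,0,0,2,-2.7,-0.2,0,0,2,-2.7,-0.2,0,0,2,-2.7,-0.2,0,0,2,-2.7,-0.2,0,0,2,-2.7,-0.2,0,0,2,-2.7,-0.2,0,0]
}}

```text
clock: 11.98
tcp_pos: [0.3969, -0.0295, 0.1067]
tool_rot: [0.849, -2.993, -0.083]
force: [1.6, -0.7, 0.0]
gripper_width: 0.27
```

Run:
```python
from h import *
tipto([-110,19,140])
```

```text
t 11.98 tcp [ 0.3969 -0.0295  0.1067] yaw -148.29 zdir [-0.043  0.044 -0.998] F [ 1.58 -0.74  0.01] grip 0.27 q [-0.11 -0.05 -0.45  1.22  0.04 -0.66]
tip box mm [-25.2 161.  142.4] axis in box [1.    0.027 0.019]
tool shift cm [  8.5  -14.18  -0.49] |d| 0.165 tcp goal [ 0.399 -0.195  0.104]
box axes in tool [[-1.0, -0.002, 0.014], [-0.001, 0.998, 0.06], [-0.014, 0.06, -0.998]]
```

Emit:
{"fn": "play_rows", "kwargs": {
  "plan": [1.4,-2.4,-0.1,0,0,1.4,-2.4,-0.1,0,0,1.4,-2.4,-0.1,0,0,1.4,-2.4,-0.1,0,0,1.4,-2.4,-0.1,0,0,1,-1.5,0,0,0,0.3,-0.6,0.8,0,0,0,-0.2,1.5,0,0,0,0,1.5,0,0,0,0,0.8,0,0]
}}

```text
clock: 12.82
tcp_pos: [0.3972, -0.208, 0.0569]
tool_rot: [0.814, -3.007, -0.078]
force: [-1.1, 0.8, -0.7]
gripper_width: 0.272
```

Run:
```python
from h import *
tipto([-110,19,55])
c=cam("side");t=cam("top");save(c,"s8");save(t,"t8")
a=cv2.resize(c["pixels"][200:350,220:400],None,fx=4,fy=4,interpolation=2); b=cv2.resize(t["pixels"][120:300,290:460],None,fx=4,fy=4,interpolation=2)
cv2.imwrite("pics/s8c.png",a[:,:,::-1]);cv2.imwrite("pics/t8c.png",b[:,:,::-1][:600])
```

```text
t 12.82 tcp [ 0.3972 -0.208   0.0569] yaw -149.7 zdir [-0.038  0.041 -0.998] F [-1.14  0.85 -0.71] grip 0.272 q [-0.5   0.08 -0.43  1.11  0.02 -1.02]
tip box mm [-118.7    5.7   92.8] axis in box [1.001 0.003 0.02 ]
tool shift cm [-0.88  1.14  3.84] |d| 0.041 tcp goal [ 0.398 -0.192  0.019]
box axes in tool [[-1.0, 0.023, 0.012], [0.023, 0.998, 0.055], [-0.011, 0.055, -0.998]]
```

View pics/s8c.png

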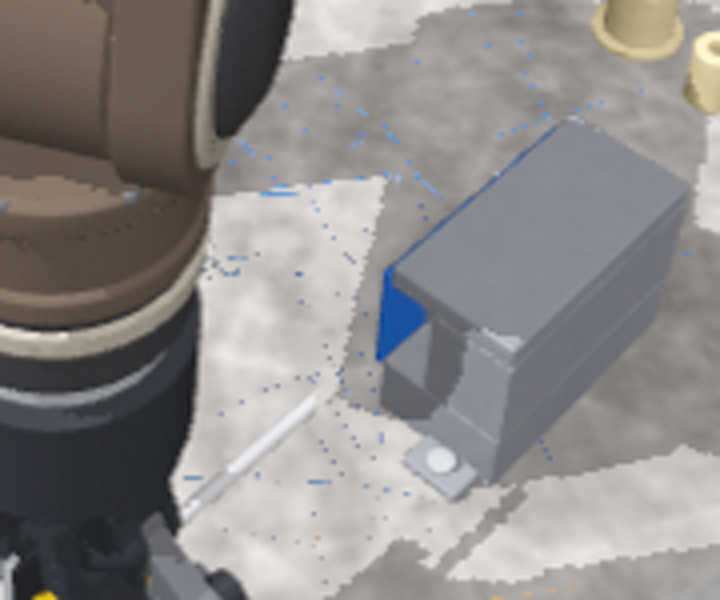

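View pics/t8c.png

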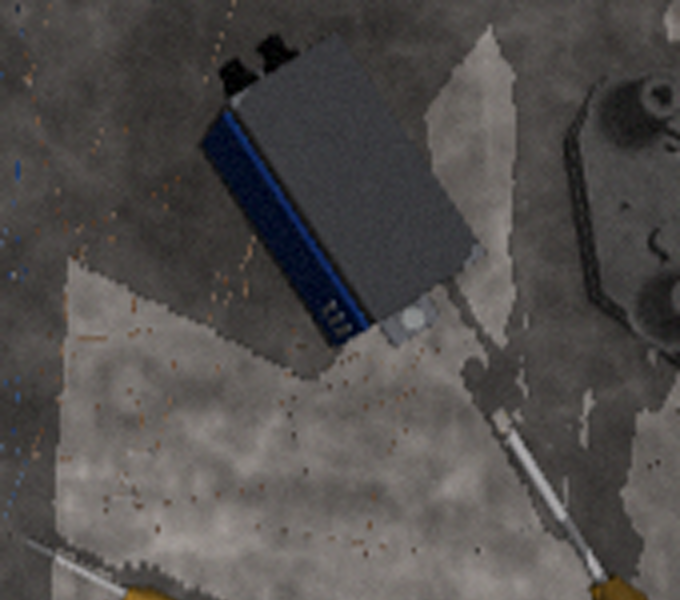

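The tip shows at top-view (414,223) and side-view (302,297). I check both against the prediction.

Run:
```python
from h import *
s,R=st(); c=cam("side");t=cam("top")
T=s["tcp_pos"]+R@TIP; print("pred px",proj(t,T),proj(c,T))
d1=ray(c,302.5,296.5);d2=ray(t,414.2,222.5); k=np.linalg.lstsq(np.stack([d1,-d2],1),t["C"]-c["C"],rcond=None)[0]
p=c["C"]+d1*k[0];q=t["C"]+d2*k[1]; m=(p+q)/2; print(np.linalg.norm(p-q),"box",RB.T@(m-BO)*1000,"tool",R.T@(m-s["tcp_pos"]))
```

```text
t 12.92 tcp [ 0.3966 -0.2074  0.0569] yaw -149.62 zdir [-0.039  0.042 -0.998] F [ 0.83  1.34 -0.81] grip 0.273 q [-0.49  0.08 -0.43  1.12  0.02 -1.03]
pred px [413.43921641 221.63284555] [303.30135906 293.66977255]
0.0004987037032570075 box [-121.23498064    5.518856     89.51152483] tool [-0.12761043 -0.00057098 -0.03429396]
```

Emit:
{"fn": "play_rows", "kwargs": {
  "plan": [0,0.3,0.6,0,0,0,0.4,0.7,0,0,0,0.4,0.8,0,0,-0.3,0.2,0.8,0,0,-0.6,0,0.5,0,0,-0.8,0,0.1,0,0,-1,0,0,0,0,-0.8,0,0,0,0,-0.4,0,0,0,0,0,0,0,0,0]
}}

```text
clock: 13.85
tcp_pos: [0.429, -0.1711, 0.0232]
tool_rot: [0.822, -3.01, -0.071]
force: [-0.2, -0.2, -0.5]
gripper_width: 0.266
```

```bash
sed -i 's/^TIP=.*/TIP=np.array([-.1276,-.0005,-.0345])/' h.py
python3 - <<'E'
from h import *
tipto([-40,19,55])
c=cam("side");t=cam("top")
s=read_state(); R=cv2.Rodrigues(s["tool_rot"])[0]; T=s["tcp_pos"]+R@TIP; print("pred px",proj(t,T),proj(c,T))
a=cv2.resize(c["pixels"][240:350,260:400],None,fx=5,fy=5,interpolation=2); b=cv2.resize(t["pixels"][150:270,330:450],None,fx=5,fy=5,interpolation=2)
cv2.imwrite("pics/s9c.png",a[:,:,::-1]);cv2.imwrite("pics/t9c.png",b[:,:,::-1][:600])
E
```

```text
t 13.85 tcp [ 0.429  -0.1711  0.0232] yaw -149.45 zdir [-0.032  0.039 -0.999] F [-0.21 -0.16 -0.55] grip 0.266 q [-0.4   0.12 -0.47  1.03  0.02 -0.93]
tip box mm [-74.8  20.1  56.6] axis in box [1.001 0.007 0.024]
tool shift cm [-3.48 -0.05  0.13] |d| 0.035 tcp goal [ 0.459 -0.154  0.022]
box axes in tool [[-1.0, 0.018, 0.008], [0.019, 0.999, 0.05], [-0.007, 0.05, -0.999]]
pred px [387.98770473 207.55296643] [313.86885946 286.95093228]
```

View pics/s9c.png

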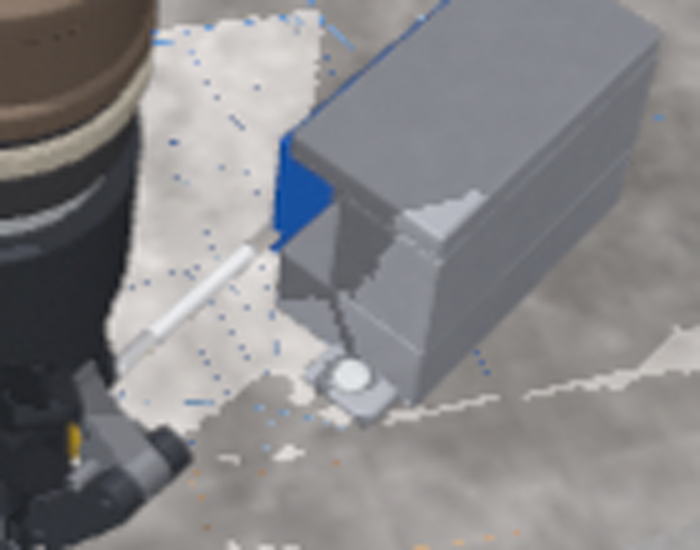

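View pics/t9c.png

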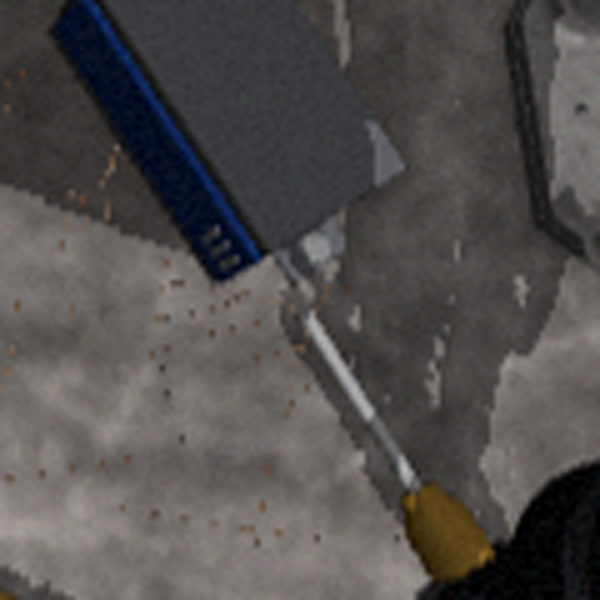

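The side tip at (315,287) matches the prediction (314,287), and the tip lies in front of the mouth. Insert 34 mm.

Emit:
{"fn": "play_rows", "kwargs": {
  "plan": [-0.4,0,0,0,0,-0.5,0,0,0,0,-0.5,0,0,0,0,-0.5,-0.1,0.1,0,0,-0.5,0,0,0,0,-0.5,0,0,0,0,-0.3,0,0,0,0,-0.2,0,0,0,0,0,0,0,0,0,0,0,0,0,0]
}}

```text
clock: 14.78
tcp_pos: [0.4612, -0.1539, 0.0221]
tool_rot: [0.819, -3.01, -0.071]
force: [-0.6, 0.5, -0.2]
gripper_width: 0.273
```

Run:
```python
from h import *
tipto([-40,70,55])
c=cam("side");t=cam("top")
a=cv2.resize(c["pixels"][240:350,260:400],None,fx=5,fy=5,interpolation=2); b=cv2.resize(t["pixels"][150:270,330:450],None,fx=5,fy=5,interpolation=2)
cv2.imwrite("pics/s10c.png",a[:,:,::-1]);cv2.imwrite("pics/t10c.png",b[:,:,::-1][:600])
```

```text
t 14.78 tcp [ 0.4612 -0.1539  0.0221] yaw -149.55 zdir [-0.032  0.038 -0.999] F [-0.58  0.54 -0.22] grip 0.273 q [-0.34  0.16 -0.42  1.04  0.03 -0.87]
tip box mm [-38.4  17.8  55.4] axis in box [1.001 0.006 0.024]
tool shift cm [0.27 5.21 0.3 ] |d| 0.052 tcp goal [ 0.432 -0.11   0.022]
box axes in tool [[-1.0, 0.02, 0.008], [0.02, 0.999, 0.049], [-0.007, 0.049, -0.999]]
```

View pics/s10c.png

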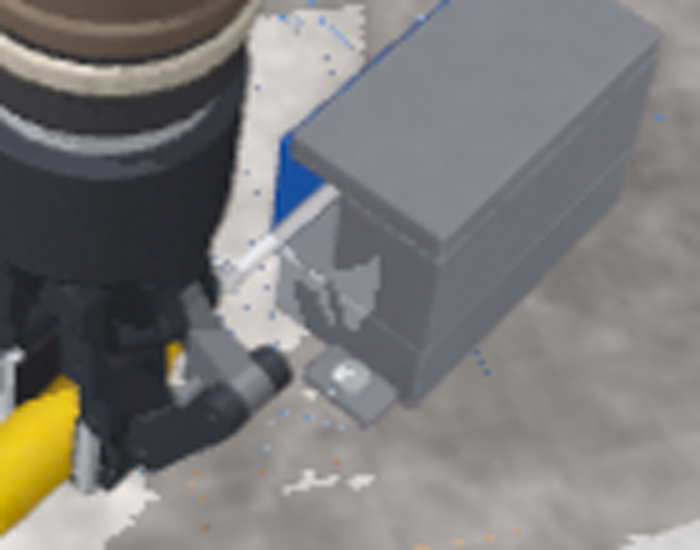

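View pics/t10c.png

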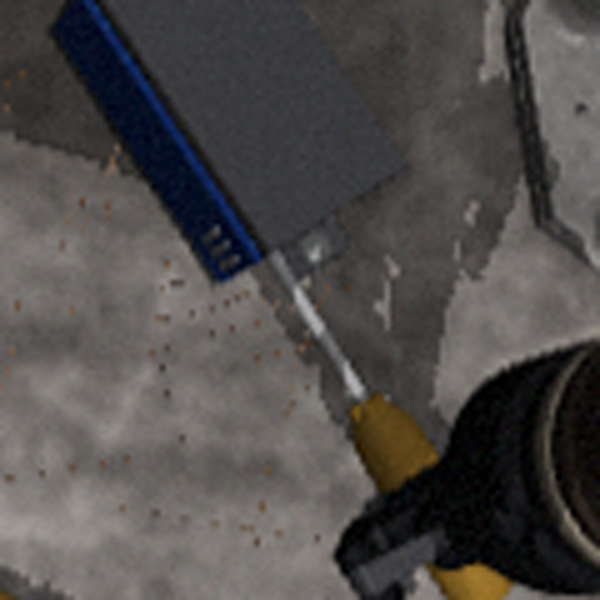

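The blade is inside the slot, behind the cover: side (335,190), top (275,255). Now push towards box +y (tool +y) slowly.

Emit:
{"fn": "play_rows", "kwargs": {
  "plan": [0,0.3,0,0,0,0,0.3,0,0,0,0,0.2,0,0,0,0,0.2,0,0,0,0,0.2,0,0,0,0,0.2,0,0,0,0,0.2,0,0,0,0,0.2,0,0,0,0,0.2,0,0,0,0,0.2,0,0,0]
}}

```text
clock: 15.72
tcp_pos: [0.4483, -0.1338, 0.0236]
tool_rot: [0.816, -3.012, -0.069]
force: [-0.3, -0.2, -0.7]
gripper_width: 0.269
```

```bash
cat > v.py <<'E'
from h import *
import sys
def snap(n):
    c=cam("side");t=cam("top")
    a=cv2.resize(c["pixels"][220:370,240:400],(427,400),interpolation=2); b=cv2.resize(t["pixels"][130:280,300:440],(373,400),interpolation=2)
    cv2.imwrite(f"pics/{n}.png",np.hstack([a,b])[:,:,::-1]); return c,t
E
python3 - <<'E'
from v import *
tipto([-40,70,55]); snap("p1")
E
```

```text
t 15.72 tcp [ 0.4483 -0.1338  0.0236] yaw -149.65 zdir [-0.031  0.038 -0.999] F [-0.31 -0.16 -0.69] grip 0.269 q [-0.31  0.12 -0.46  1.03  0.03 -0.84]
tip box mm [-38.8  41.4  57. ] axis in box [1.001 0.004 0.024]
tool shift cm [0.18 2.84 0.34] |d| 0.029 tcp goal [ 0.432 -0.11   0.022]
box axes in tool [[-1.0, 0.022, 0.008], [0.022, 0.999, 0.048], [-0.007, 0.048, -0.999]]
```

View pics/p1.png

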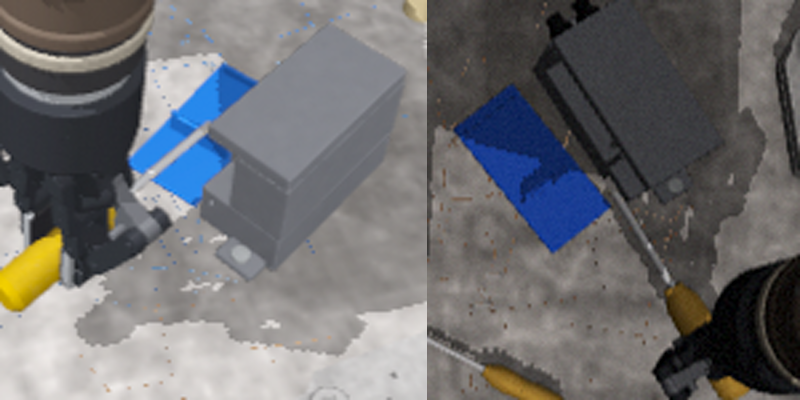

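The cover has come off and lies flat on the bench beside the box: right half, centre about (530,170). I withdraw straight back along tool +x and check the cover.

Emit:
{"fn": "play_rows", "kwargs": {
  "plan": [0.6,0,0,0,0,1.2,0,0,0,0,1.5,0,0,0,0,1.5,0,0,0,0,1.5,0,0,0,0,1.2,0,0,0,0,0.6,0,0,0,0,0,0,-0.5,0,0,0,0,-0.5,0,0,0,0,0,0,0]
}}

```text
clock: 16.65
tcp_pos: [0.3705, -0.1786, 0.0347]
tool_rot: [0.815, -3.01, -0.07]
force: [-0.3, -0.4, -0.3]
gripper_width: 0.27
```

Run:
```python
from v import *
tipto([-120,70,55]); c,t=snap("p2"); save(t,"t11")
P=cloud(t); hsv=cv2.cvtColor(t["pixels"],cv2.COLOR_RGB2HSV); b=cv2.inRange(hsv,(105,130,40),(130,255,255)); b[:120]=0;b[:,:290]=0;b[:,420:]=0
n,l,s,ce=cv2.connectedComponentsWithStats(b); i=1+np.argmax(s[1:,4]); v,u=np.where(l==i); g=P[v,u]
print(ce[i],s[i],"z pct",np.percentile(g[:,2],[2,10,50,90,98]).round(4),"mean",np.median(g,0).round(4))
gb=((g-BO)@RB)*1000; print("box frame ranges",np.percentile(gb,[2,98],axis=0).round(0))
```

```text
t 16.65 tcp [ 0.3705 -0.1786  0.0347] yaw -149.69 zdir [-0.033  0.037 -0.999] F [-0.31 -0.36 -0.33] grip 0.27 q [-0.46  0.02 -0.55  1.05  0.02 -0.99]
tip box mm [-128.5   43.9   67.9] axis in box [1.001 0.003 0.022]
tool shift cm [-0.81  2.56  1.41] |d| 0.03 tcp goal [ 0.364 -0.152  0.022]
box axes in tool [[-1.0, 0.023, 0.01], [0.023, 0.999, 0.049], [-0.009, 0.049, -0.999]]
[338.98220641 192.67497034] [ 310  162   59   63 1686] z pct [0.0008 0.002  0.0042 0.0068 0.0198] mean [ 0.5755 -0.0277  0.0042]
box frame ranges [[-57.  41.   1.]
 [ 53.  98.  20.]]
```

View pics/t11.png

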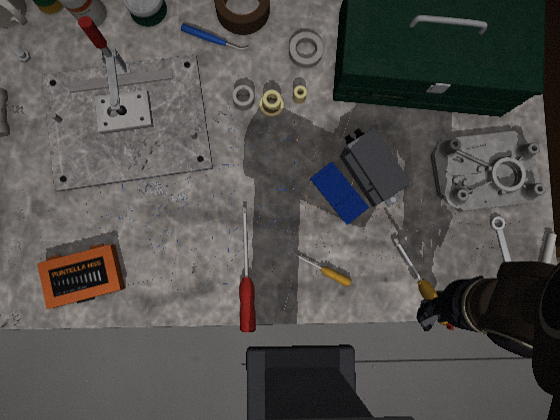

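The cover lies flat, median z 4 mm, at box y 41–98. Now I lay the driver down in the clear area on the other side of the slot end.

Emit:
{"fn": "play_rows", "kwargs": {
  "plan": [-0.4,-0.8,0,0,0,-0.7,-1,0,0,0,-0.7,-1,0,0,0,-0.6,-0.8,0.2,0,0,-0.1,-0.4,0.6,0,0,0,-0.1,1,0,0,0,0,1,0,0,0,0,0.8,0,0,0,0,0.4,0,0,0,0,0.1,0,0]
}}

```text
clock: 17.58
tcp_pos: [0.4177, -0.2008, -0.0162]
tool_rot: [0.82, -3.006, -0.073]
force: [-0.0, -0.4, -1.0]
gripper_width: 0.271
```

Run:
```python
from v import *
tipto([-105,5,15]); c,t=snap("p3"); print("edge",plane(t,430,323,0),plane(t,400,323,0))
```

```text
t 17.58 tcp [ 0.4177 -0.2008 -0.0162] yaw -149.47 zdir [-0.036  0.039 -0.999] F [-0.04 -0.44 -1.03] grip 0.271 q [-0.46  0.16 -0.51  0.95  0.02 -0.99]
tip box mm [-99.9   0.7  16.8] axis in box [1.001 0.007 0.021]
tool shift cm [0.52 0.41 0.21] |d| 0.007 tcp goal [ 0.411 -0.2   -0.018]
box axes in tool [[-1.0, 0.019, 0.011], [0.019, 0.998, 0.052], [-0.01, 0.052, -0.999]]
edge [ 0.32474924 -0.19451482  0.        ] [ 0.32580738 -0.13714191  0.        ]
```

View pics/p3.png

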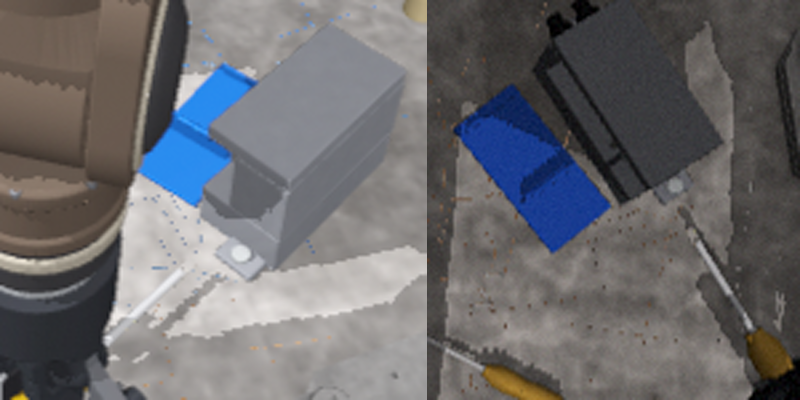

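Emit:
{"fn": "play_rows", "kwargs": {
  "plan": [0.4,0,0.1,0,0,0,0,0.15,0,0,0,0,0.15,0,0,0,0,0.05,0,0,0,0,0,0,0,0,0,0,0,0.4,0,0,0,0,0.5,0,0,0,0,0.7,0,0,0,0,1,0,0,0,0,1]
}}

```text
clock: 18.52
tcp_pos: [0.4155, -0.2039, -0.0175]
tool_rot: [0.821, -3.011, -0.067]
force: [-0.1, -0.2, -0.3]
gripper_width: 0.902
```

Emit:
{"fn": "play_rows", "kwargs": {
  "plan": [0,0,0,0,1,0,0,0,0,1,0,0,0,0,1,0,0,-0.3,0,1,0,0,-0.8,0,1,0,0,-1.5,0,1,0,0,-2,0,1,0,0,-3,0,1,0,0,-3,0,1,0,0,-3,0,1]
}}

```text
clock: 19.35
tcp_pos: [0.415, -0.2064, 0.1199]
tool_rot: [0.819, -3.001, -0.081]
force: [0.9, -0.3, -0.2]
gripper_width: 1.0
```

Run:
```python
from d import *
st(); w=cam("wrist"); save(w,"w12"); handle(w,box=(150,60,450,420)); t=cam("top"); save(t,"t12")
```

```text
t 19.35 tcp [ 0.415  -0.2064  0.1199] yaw -149.46 zdir [-0.042  0.042 -0.998] F [ 0.88 -0.34 -0.24] grip 1.0 q [-0.47  0.08 -0.29  1.26  0.02 -1.01]
mean [ 0.4139 -0.2062] yaw 30.77 blade-end [ 0.4551 -0.1817] butt [ 0.3792 -0.2269] len 0.0883 0.0241 [275.95879959 197.79959308]
```

View pics/w12.png

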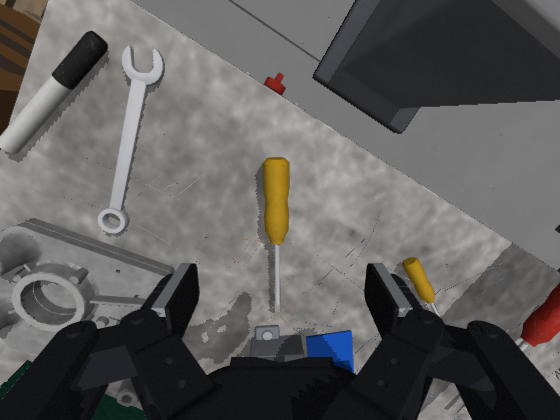

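The driver lies released on the bench, handle (276,198) and tip (277,310), clear of the lug and the cover. I hold still, recheck that nothing moves, then hand in.

Emit:
{"fn": "play_rows", "kwargs": {
  "plan": [0,0,-1,0,1,0,0,-1,0,1,0,0,0,0,1,0,0,0,0,1,0,0,0,0,1,0,0,0,0,1,0,0,0,0,1,0,0,0,0,1,0,0,0,0,1,0,0,0,0,1]
}}

```text
clock: 20.28
tcp_pos: [0.4176, -0.2082, 0.1433]
tool_rot: [0.82, -3.006, -0.074]
force: [0.8, 0.9, -0.5]
gripper_width: 1.0
```

Run:
```python
from d import *
st(); w=cam("wrist"); handle(w,box=(150,60,450,420))
P=cloud(w); hsv=cv2.cvtColor(w["pixels"],cv2.COLOR_RGB2HSV); m=cv2.inRange(hsv,(15,120,80),(32,255,255)); m[:,:200]=0;m[:,350:]=0;m[:100]=0
z=P[m>0][:,2]; print("handle top z",np.percentile(z,[50,90,98]).round(4))
t=cam("top"); save(t,"t13"); h=cv2.cvtColor(t["pixels"],cv2.COLOR_RGB2HSV); b=cv2.inRange(h,(105,130,40),(130,255,255)); b[:120]=0;b[:,:290]=0;b[:,420:]=0
print("blue",np.argwhere(b).mean(0), np.median(cloud(t)[b>0],0))
```

```text
t 20.28 tcp [ 0.4176 -0.2082  0.1433] yaw -149.47 zdir [-0.036  0.039 -0.999] F [ 0.84  0.88 -0.48] grip 1.0 q [-0.48  0.07 -0.25  1.31  0.02 -1.01]
mean [ 0.414  -0.2061] yaw 30.58 blade-end [ 0.4546 -0.1821] butt [ 0.3791 -0.2268] len 0.0877 0.0243 [278.55182568 190.2008245 ]
handle top z [0.0225 0.0246 0.0255]
blue [192.61143868 338.80188679] [ 0.57543622 -0.02724229  0.00416505]
```

View pics/t13.png

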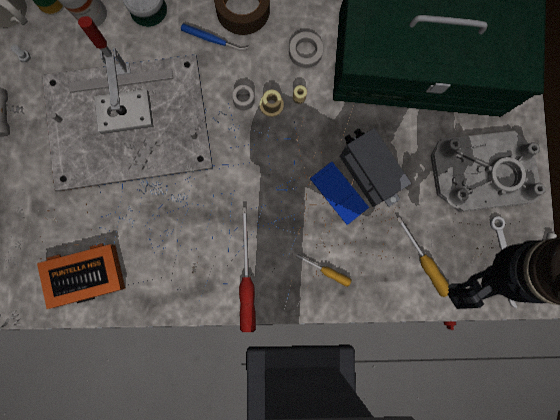

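The top view shows the cover flat at (339,193) and the driver at (398–445, 215–290). The red driver has not moved from (246,265). Nothing moves between frames, so I hand in.

```bash
python3 -c "
from plant import order
print(order.close_job())"
```

```text
the job is handed in; nothing more can be done
None
```

I pried the blue cover off with the larger yellow screwdriver, laid the screwdriver down and handed the job in at about 20 s of the 48 s allowed. No verdict is reported.

**How it went:**
- **Grasp:** the first try closed above the handle. The side view showed the real fingertips about 25 mm behind the reported TCP, so I went deeper and the second grasp held.
- **Prying:** I put the blade about 22 mm into the slot and pushed towards box +y. The cover came off and fell to the bench.
- **Laying down:** I withdrew, then set the screwdriver down on the far side of the slot end and let go.

**Last checks:**
- **Cover:** it lies flat beside the box, with its median height at 4 mm and its centre about 70 mm from the box's. It did not move between the last two looks.
- **Yellow screwdriver:** it lies flat with the handle top at about 25 mm. It did not move between looks and is clear of both the cover and the bolt lug.
- **Red screwdriver:** it shows at the same pixels as at the start.
- **Gripper:** it is about 14 cm up and touching nothing.

**What disagreed or was not confirmed:**
- The tool frame's 25 mm offset does not match the description.
- The tool also picked up a tilt of about 3° during the fast moves, which I allowed for.
- I saw no clear force reading during the push. The only reading was taken after the cover had dropped, so that the blade pressed on the cover rests on the pictures.

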